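# Peel a sample tray off its stack and present it to the reader

### The job

Peel the top tray off the sticky stack of sample trays: take it by its upright lug and raise that corner first, while the opposite corner is still down on the stack, so that the rest of the stack stays standing on the desk. Then hold the freed tray level and still with its middle over the glass of the flat code reader, about 7 cm above the glass and touching nothing but the gripper, and finish while still holding it there. Leave the tube rack, the gel bottle and the pen cup alone.

Things in the scene. Friction and masses are not known exactly. Their poses are not given: they have to be found in the camera images.
- tray: The top tray of the stack: formed white plastic, 85 g, rim 170 (its x) by 124 mm (y), sloping walls, floor 116 by 70 mm, 30 mm from underside to rim top. The flat rim is 13 mm wide, 3 mm thick, with 5 mm high pads under its corners (centres x +-79, y +-56, undersides z 22 mm). Origin: centre of the floor's underside, z up, level at the start. The only tray with a full lug (tray_lug).
- tray_lug (a point): Middle of the top edge of the top tray's upright thumb lug: a block 10 mm thick (tray's x), 30 mm long (tray's y), 34 mm tall above the rim top, on the rim of the short -x side close to the -y corner. Point at (-78.5, -45, 64) mm in the tray's frame. Inwards of it is the open tray, outwards free space.
- tray_corner (a point): The top tray's rim corner next to the lug, top face, at (-85, -62, 30) mm in the tray's frame. The tray below clings to the rim with six sprung snap tongues (three along each long side, at x -58, 0 and 58 mm, reaching 7 mm above the rim); each gives way at about 1 N once the rim there has risen some 5 mm. Pulled up level, the tray tends to drag the whole stack with it.
- tray_far (a point): The top tray's rim corner diagonally opposite the lug, top face, at (85, 62, 30) mm in the tray's frame. Raising the lug corner while turning the tray about this corner peels it off with about 4 N; 0.15 to 0.25 rad is enough before lifting it away.
- stack: The rest of the stack: five such trays nested, rims 8 mm apart, on a metal stand plate 210 by 160 by 4 mm, one loose piece of 0.66 kg. Origin: centre of the plate's underside on the desk; z up, axes as the top tray's at the start. Topmost rim 66 mm above the desk; the top tray starts with its origin 44 mm above this one. Turned up to 0.5 rad either way, the lug on the robot's side.
- reader: Flat-bed code reader fixed to the desk: a grey box 150 (x) by 120 (y) by 50 mm high with a glass window in a black frame on top. Origin: centre of its underside. It and the stack stand one to the left, one to the right.
- reader_glass (a point): Centre of the reader's glass window (100 by 76 mm), on its flat top 50 mm above the desk; z up.
- tube_rack: Bystander: white rack of capped sample tubes, 85 by 146 mm, 98 mm tall, beyond the work. Origin: centre of the underside.
- gel_bottle: Bystander: clear pump bottle, 60 mm diameter, 170 mm tall. Origin: centre of the underside.
- pen_cup: Bystander: white cup with pens, 76 mm diameter, pens up to 155 mm high. Origin: centre of the underside.
Not all that is in view belongs to the job. There is more than one size of the reader; the one meant has the size given above. What is shaped like the tray but turquoise is not meant.

How it is judged (in metres and radians):
On the way, in this order (a step that is already met when the one before it is completed fails the run):
1. The lug corner of the top tray is raised at least 18 mm from its nested place while the opposite corner is within 8 mm of its own, held for 0.1 s (z of tray_corner in the frame of stack above 0.092 m and z of tray_far in the frame of stack between 0.062 and 0.082 m and horizontal distance between tray and stack below 0.05 m and contact force between tray and the fingers above 0.5 N), for 0.1 s.
2. The top tray is clear of the stack, wholly in the gripper (z of tray in the frame of stack above 0.06 m and z of tray_far in the frame of stack above 0.085 m and contact force between tray and stack below 0.1 N and contact force between tray and the fingers above 0.5 N), for 0.1 s.
At the end, for the whole second after the job is handed in: Tray held in the fingers, middle within 35 mm of the glass centre in plan, underside 30 to 120 mm above the glass, within 0.2 rad of level, slower than 30 mm/s, touching nothing else; the rest of the stack flat on the desk, within 25 mm of its place (horizontal distance between tray and reader_glass below 0.035 m and z of tray in the frame of reader_glass between 0.03 and 0.12 m and angle between tray's own z axis and vertical below 0.2 rad and contact force between tray and the fingers above 1 N and contact force between tray and stack below 0.1 N and contact force between tray and reader below 0.1 N and contact force between tray and tube_rack below 0.1 N and contact force between tray and gel_bottle below 0.1 N and contact force between tray and pen_cup below 0.1 N and linear speed of tray below 0.03 m/s and distance of stack from where it was at the start of the episode below 0.025 m and angle between stack's own z axis and vertical below 0.05 rad and height (world z) of stack below 0.006 m); the arm keeps its last pose, push and grip.
It fails at once if the rest of the stack is lifted or tipped off the desk (origin over 15 mm up, or tilted over 0.15 rad) (height (world z) of stack above 0.015 m or angle between stack's own z axis and vertical above 0.15 rad).
It fails at once if the rest of the stack is pushed more than 40 mm away (distance of stack from where it was at the start of the episode above 0.04 m).
It fails at once if the tube rack is knocked over or moved more than 30 mm (distance of tube_rack from where it was at the start of the episode above 0.03 m or angle between tube_rack's own z axis and vertical above 0.3 rad).
It fails at once if the gel bottle is knocked over or moved more than 30 mm (distance of gel_bottle from where it was at the start of the episode above 0.03 m or angle between gel_bottle's own z axis and vertical above 0.3 rad).
It fails at once if the pen cup is knocked over or moved more than 30 mm (distance of pen_cup from where it was at the start of the episode above 0.03 m or angle between pen_cup's own z axis and vertical above 0.3 rad).
It also fails if it takes over 45 s, if anything falls off the work surface, if the arm or the gripper's body presses on something with over 40 N, if the wrist force passes 120 N, or if a joint passes its speed limit or range.

### The arm

A 6-joint arm with a two-finger parallel gripper is mounted at the origin on the work surface. World frame = base frame: x ahead of the robot, y to its left, z up, the work surface at z = 0. Lengths are in mm, angles in degrees, forces in N, time in s.
With the tool pointing down it reaches from about 300 to 850 mm from the base axis. Payload 4.2 kg.
Tool frame: the origin (TCP) lies between the finger pads; the fingertips stand ahead of it and the grasp point (between the pads) lies 8 mm behind it (env.tip_reach is the x of the fingertips in the tool frame, in mm); x points along the fingers, y is the direction in which the jaws open and shut, and the axes are right-handed (so a half turn about x gives the same grasp; the last joint's range is limited). The gripper opens to 91 mm and grips with 3 to 60 N. Pads are 32 mm wide; open, the fingers measure 118 mm over their backs; the gripper's body (76 mm by 178 mm) begins 60 mm behind the grasp point.
Start: joints at [-71.448, 18.312, 89.639, -0, 72.044, -1.146], TCP at [193.817, -541.366, 224.976] pointing down, gripper open.
Joint ranges: [-177.97, 177.97], [-48.28, 115.42], [12.27, 149.76], [-77.06, 257.06], [2.81, 150.46], [-146.56, 146.56]. Speed limits (degrees/s): [147.25, 147.25, 180, 180, 180, 180].

### API

Orientations are given as [roll, pitch, yaw] about the fixed x, y, z axes, in that order (R = Rz(yaw) Ry(pitch) Rx(roll)).
In Python, from workcell import env, cams gives the robot as it stands.
- The arm moves only by the tool arm_command, never from a script. Its argument "deltas" is a list of rows, each a list of 3 entries, a list of its own where there are three numbers: the opening, from 0 (shut) to 1 (fully open), then the shift along the world's x, y, z in mm, then the turn about the world's z in rad. A call has 1 to 20 rows; each row is the pose to reach, as a shift and turn from the pose commanded when the call began; what a row does not reach only later rows make up. A row lasts 1/10 s, in which the tool goes at most 50 mm and 8.59 degrees, less where a joint would pass 70% of its speed; a pose out of reach is approached as far as the arm can. A call with a gripper value outside its range is refused whole. The fingers move at their own pace and stop on an object; "grip_force" is the grip in N (left out, the last holds). Time passes only in rows, so rows that repeat a pose let the fingers close. It gives the time, the measured TCP pose, the force and the opening at its end, in the units of the state.
- env.state(): the state, without advancing time (a new reading comes with each control period).
- cams.grab_frame(name): name is "scene" or "top" or "wrist"; returns a dict with "img" (384x512x3 uint8, red, green, blue), "K" (3x3 intrinsics, pixels), "dist" ([k1, k2, p1, p2, k3] as OpenCV has them; the pictures are not rectified), "rvec" (rotation vector, rad) and "tvec" (3), from world to camera coordinates, as OpenCV has them. Camera axes: x right, y down, z forward; pixel columns grow to the right and rows downward; lengths in mm; the calibration is good to about 2 mm. A picture is of the moment at which its call begins. There is no depth.
- env.job_done(): hands the job in, once; it reports no verdict.
Trained networks look in a picture, given as the dict that the camera call returned (one of the last four; its "shot" number tells which), for a name from the list of things; names that differ only in an ending like _2 or _b are one class to them, and where a whole thing is asked for, a point or a joint stands for the part that bears it (a point fixed in the world has none). Each returns a list of dicts, best first, with "conf" (0 to 1); they miss things now and then, are a little off and sometimes report something else, mostly with a low value. They report only what shows in the picture. A call takes as long as a camera call. They do not tell look-alikes from the thing itself.
- cams.silhouettes(picture, name): "region" (384x512 bool, what is visible of it) and "centre" ([column, row] in pixels, amid what is visible of it).
The state is a dict: "time_s": time; "qpos": joint angles; "qvel": joint speeds; "effort": joint torques, N m; "ee_pos": TCP position; "ee_rot": TCP orientation; "force": force on the tool from outside, world axes, zero at the start; "torque": the same for the moment, N m; "gripper_width": finger opening in mm.
Only numpy, scipy, OpenCV 4.12 (cv2) and the standard library are available. Lean on these libraries where they do the work, as an engineer would, in place of code of your own. Each camera call takes 0.05 s, during which the arm holds its last target.

## Working session

There is one attempt and no reset: what is moved stays moved. The work goes in short steps, Python scripts to look and compute and a tool call to move; the robot and the scene stay as the last step left them, time stands still between calls to the robot, and variables do not carry over. Pictures are saved under pics/ and viewed, and the job is handed in when it is done.

Besides the shell and the picture viewer there is one more tool, called after "Call:" by a JSON object that holds its "name" and its "arguments". arm_command: Moves the arm, as the interface text tells. Its arguments: {"type":"object","properties":{"deltas":{"type":"array","items":{"type":"array"}},"grip_force":{"type":"number"}},"required":["deltas"]}

```bash
mkdir -p pics; ls
python3 - <<'E'
from workcell import env,cams
import cv2,pickle
print(env.state()); print(env.tip_reach)
D={}
for n in["scene","top","wrist"]:
    f=cams.grab_frame(n); D[n]=f
    cv2.imwrite(f"pics/{n}0.png",f["img"][:,:,::-1]); print(n,f["K"],f["dist"],f["rvec"],f["tvec"])
    for t in["tray","stack","reader","tube_rack","gel_bottle","pen_cup","tray_lug"]:
        try: print(t,[(round(r["conf"],2),r["centre"],int(r["region"].sum())) for r in cams.silhouettes(f,t)])
        except Exception as e: print(t,e)
pickle.dump(D,open("f0.pkl","wb"))
E
```

```text
pics
{'time_s': 0.0, 'qpos': array([-7.14470522e+01,  1.83514560e+01,  8.97055478e+01, -3.36079385e-04,
        7.20441551e+01, -1.14392342e+00]), 'qvel': array([-0.02411239, -0.01302733, -0.15318426, -0.03669329, -0.0901149 ,
        0.0144016 ]), 'effort': array([ 1.39592303e-03, -4.12456834e+01, -2.31975800e+01,  7.30003905e-02,
        4.57438873e-02, -1.51195741e-04]), 'ee_pos': array([ 193.66472835, -540.89293078,  224.12793888]), 'ee_rot': array([-90.96294587,  89.89884055, 108.73402928]), 'force': array([ 0.49360344, -0.1355169 , -0.24858943]), 'torque': array([ 0.00926089, -0.01706836,  0.00166933]), 'gripper_width': 91.25532944197474}
11.0
scene [[381.26908015   0.         259.17017541]
 [  0.         381.26908015 191.27603251]
 [  0.           0.           1.        ]] [-0.02151281  0.          0.          0.          0.        ] [ 1.9377316   1.01700643 -0.55117095] [-336.83546074 -155.06920019 1563.54685929]
tray [(0.91, [312.6, 184.9], 1227), (0.83, [261.8, 165.0], 890)]
stack [(0.89, [309.1, 204.2], 1389)]
reader [(0.61, [194.1, 251.6], 2208), (0.57, [199.4, 315.3], 15
[... 648 characters left out ...]
(0.66, [193.2, 270.6], 1879)]
stack [(0.71, [208.0, 201.8], 822)]
reader [(0.94, [342.1, 133.2], 610), (0.92, [319.7, 188.5], 1622)]
tube_rack [(0.77, [255.4, 131.2], 1123)]
gel_bottle [(0.8, [123.4, 223.8], 362)]
pen_cup [(0.65, [376.4, 233.4], 508), (0.36, [322.1, 188.2], 1509)]
tray_lug [(0.79, [198.8, 270.0], 1805), (0.75, [197.6, 189.0], 1867)]
wrist [[295.46185388   0.         260.82431653]
 [  0.         295.46185388 186.58944494]
 [  0.           0.           1.        ]] [0.00840066 0.         0.         0.         0.        ] [-2.36507884  1.66699532  0.24624813] [-575.05950334  -31.98649379  392.11193589]
tray []
stack []
reader []
tube_rack []
gel_bottle []
pen_cup []
tray_lug []
```

Run:
```python
import pickle,cv2
D=pickle.load(open("f0.pkl","rb"))
t=D["top"]["img"][90:330,80:420,::-1]
cv2.imwrite("pics/top0z.png",cv2.resize(t,None,fx=2.3,fy=2.3,interpolation=cv2.INTER_CUBIC))
t=D["scene"]["img"][120:370,60:400,::-1]
cv2.imwrite("pics/scene0z.png",cv2.resize(t,None,fx=2.3,fy=2.3,interpolation=cv2.INTER_CUBIC))
```

```text
(no output)
```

View pics/top0.png

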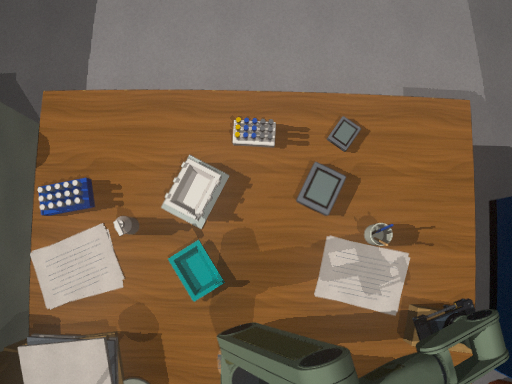

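View pics/top0z.png

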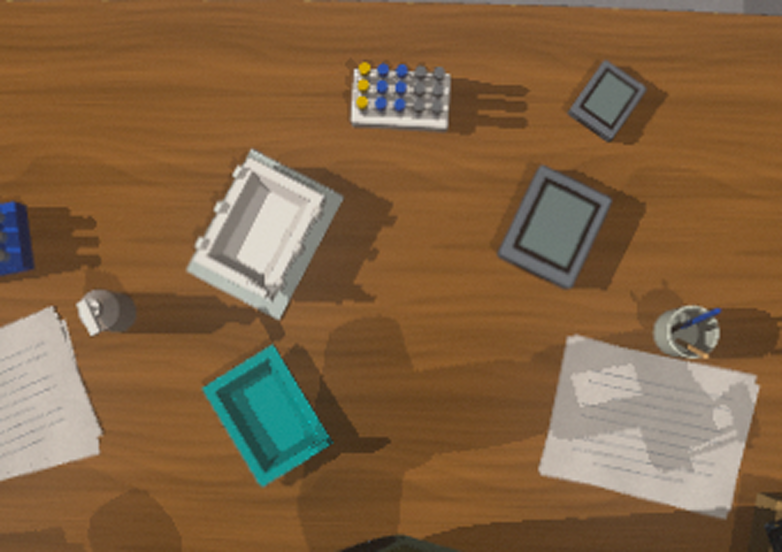

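View pics/scene0z.png

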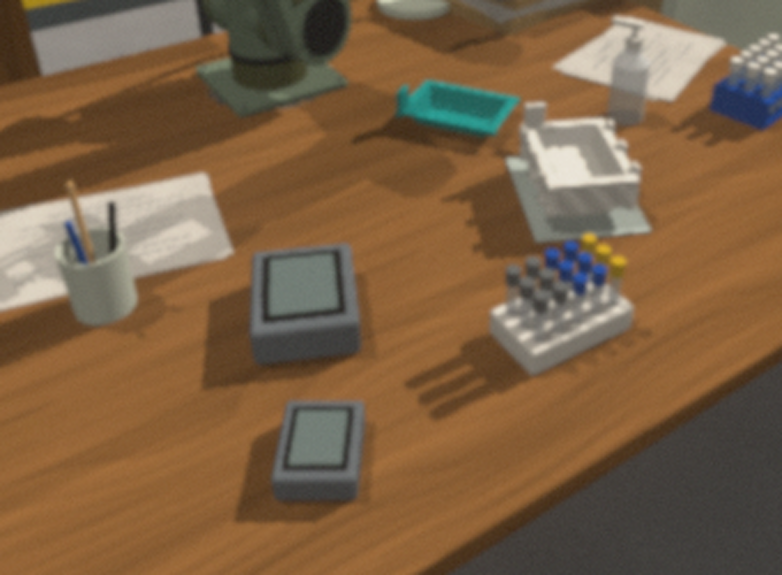

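```bash
cat > h.py <<'E'
import numpy as np,cv2
from scipy.spatial.transform import Rotation as Ro
def proj(f,P):
    return cv2.projectPoints(np.float64(P).reshape(-1,3),f["rvec"],f["tvec"],f["K"],f["dist"])[0].reshape(-1,2)
def back(f,uv,z):
    n=cv2.undistortPoints(np.float64(uv).reshape(-1,1,2),f["K"],f["dist"]).reshape(-1,2)
    R=cv2.Rodrigues(f["rvec"])[0];C=-R.T@np.ravel(f["tvec"])
    d=np.c_[n,np.ones(len(n))]@R
    return C+d*((z-C[2])/d[:,2])[:,None]
def pose(P,x,y,yaw,z=0):
    c,s=np.cos(yaw),np.sin(yaw);P=np.float64(P).reshape(-1,3)
    return P@np.array([[c,s,0],[-s,c,0],[0,0,1]])+[x,y,z]
PLATE=np.array([[-105,-80,4],[105,-80,4],[105,80,4],[-105,80,4.]])
RIM=np.array([[-85,-62,74],[85,-62,74],[85,62,74],[-85,62,74.]])
LUG=np.array([[sx,sy,108.] for sx,sy in[(-83.5,-60),(-73.5,-60),(-73.5,-30),(-83.5,-30)]])
E
python3 - <<'E'
from h import *
import pickle
D=pickle.load(open("f0.pkl","rb"));f=D["top"]
z=lambda a:np.array(a)/2.3+[80,90]
print(back(f,z([(253,150),(343,198),(282,318),(188,268)]),4))
r=back(f,z([(545,166),(611,200),(572,288),(498,250)]),50);print(r,r.mean(0),np.linalg.norm(np.diff(r,axis=0),axis=1))
r=back(f,z([(606,60),(645,82),(611,140),(570,117)]),40);print(np.linalg.norm(np.diff(r,axis=0),axis=1))
print(back(f,z([(120,312)]),0),back(f,z([(400,98)]),50),back(f,z([(690,335)]),80))
w=D["wrist"];R=cv2.Rodrigues(w["rvec"])[0];print("wrist cam",-R.T@np.ravel(w["tvec"]),R)
Rt=Ro.from_euler("xyz",[-90.96294587,  89.89884055, 108.73402928],degrees=True).as_matrix();print(Rt)
E
```

```text
[[708.74551062 228.23807937   4.        ]
 [637.60646009  89.06623571   4.        ]
 [454.85561705 175.62474971   4.        ]
 [526.67944722 320.37253234   4.        ]]
[[ 684.99902415 -209.70398498   50.        ]
 [ 636.69290531 -308.07872203   50.        ]
 [ 505.69114928 -250.45196519   50.        ]
 [ 559.09707731 -141.40453869   50.        ]] [ 596.62003901 -227.40980272   50.        ] [109.5950273  143.11639734 121.42295653]
[ 67.75962821 105.48528803  70.33818881]
[[457.88517217 423.29860812   0.        ]] [[782.37535746   6.15329406  50.        ]] [[ 439.16846555 -417.79909287   80.        ]]
wrist cam [ 270.77338199 -514.39041479  384.12578047] [[ 0.33604069 -0.94184687 -0.00106312]
 [-0.90192772 -0.3221227   0.28768619]
 [-0.27129879 -0.09571541 -0.95772414]]
[[-5.67056086e-04  3.37045054e-01 -9.41488348e-01]
 [ 1.67202440e-03 -9.41486864e-01 -3.37045530e-01]
 [-9.99998441e-01 -1.76531521e-03 -2.96716979e-05]]
```

Call:
{"name": "arm_command", "arguments": {"deltas": [[1,[6,15,3],-0.02],[1,[18,45,6],-0.06],[1,[33,82,9],-0.1],[1,[50,124,12],-0.15],[1,[67,167,14],-0.2],[1,[84,209,16],-0.25],[1,[101,251,18],-0.3],[1,[118,294,20],-0.35],[1,[135,336,22],-0.4],[1,[152,378,24],-0.45],[1,[169,420,26],-0.5],[1,[186,463,28],-0.55],[1,[203,505,30],-0.6],[1,[220,547,32],-0.65],[1,[237,590,34],-0.7],[1,[254,632,35],-0.75],[1,[270,672,35],-0.79],[1,[284,707,35],-0.81],[1,[294,731,35],-0.81],[1,[297,739,35],-0.81]], "grip_force": 20}}

```text
time_s: 3.2
ee_pos: [491.5, 199.9, 259.5]
ee_rot: [-32.6, 90.0, 120.8]
force: [0.2, -0.6, 0.1]
gripper_width: 91.3
```

Run:
```python
from workcell import env,cams
from h import *
import pickle
s=env.state();print(s["ee_pos"],s["ee_rot"],s["time_s"],s["force"])
D={}
for n in["wrist","top","scene"]:
    f=cams.grab_frame(n);D[n]=f
pickle.dump(D,open("f1.pkl","wb"))
f=D["wrist"]; im=cv2.resize(f["img"][:,:,::-1],None,fx=1.5,fy=1.5,interpolation=cv2.INTER_CUBIC)
for P,c in((PLATE,(0,0,255)),(RIM,(0,255,0)),(LUG,(255,0,0))):
    p=proj(f,pose(P,582,203,-0.465))*1.5
    cv2.polylines(im,[np.int32(p)],True,c,1)
cv2.imwrite("pics/w1.png",im)
cv2.imwrite("pics/w1raw.png",cv2.resize(f["img"][:,:,::-1],None,fx=1.5,fy=1.5,interpolation=cv2.INTER_CUBIC))
```

```text
[491.47383619 199.873158   259.54695471] [-32.62103781  89.98123343 120.81641995] 3.2 [ 0.15890582 -0.63772806  0.10868307]
```

View pics/w1.png

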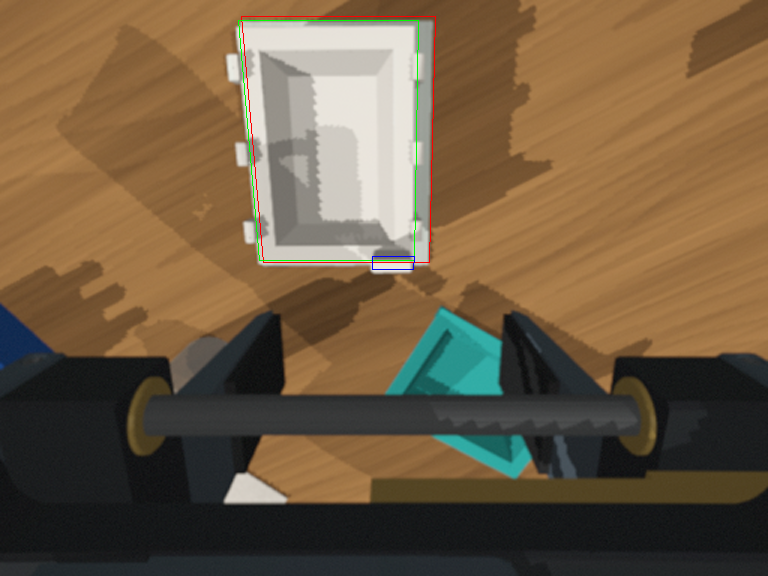

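Run:
```python
from h import *
import pickle
D=pickle.load(open("f1.pkl","rb"));f=D["wrist"]
im=f["img"][0:190,145:300,::-1]
cv2.imwrite("pics/w1z.png",cv2.resize(im,None,fx=4,fy=3.1,interpolation=cv2.INTER_CUBIC))
im=cv2.resize(f["img"][150:190,150:300,::-1],None,fx=5,fy=5,interpolation=cv2.INTER_CUBIC)
cv2.imwrite("pics/w1y.png",im)
# TCP ray
print(proj(f,[[491.5,199.9,108]]))
im=f["img"][0:40,150:300,::-1];cv2.imwrite("pics/w1x.png",cv2.resize(im,None,fx=5,fy=5,interpolation=cv2.INTER_CUBIC))
```

```text
[[260.68862044 176.32643536]]
```

View pics/w1y.png

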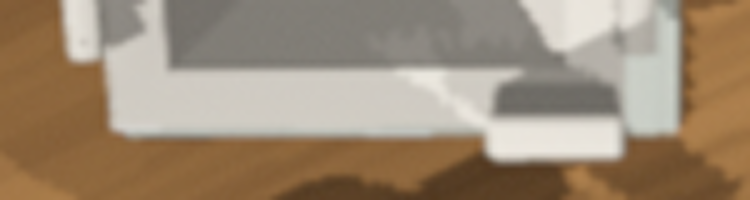

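View pics/w1x.png

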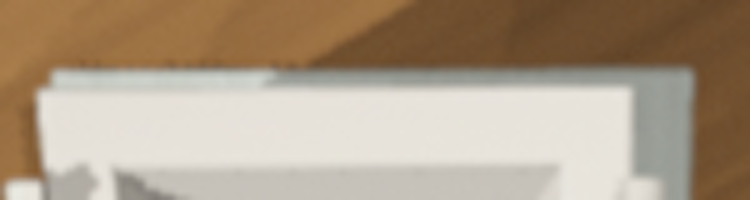

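Run:
```python
from h import *
import pickle
from scipy.optimize import least_squares
D=pickle.load(open("f1.pkl","rb"));f=D["wrist"]
Y=lambda a,o:(np.array(a)+.5)/5-.5+o
o1=[150,150];o2=[150,0]
P=[];U=[]
for p,u,o in [((-73.5,-30,108),(497,116),o1),((-73.5,-60,108),(620,116),o1),((-83.5,-60,108),(623,158),o1),((-83.5,-30,108),(487,160),o1),((-85,62,74),(108,131),o1),
 ((85,62,74),(36,88),o2),((85,-62,74),(632,88),o2),((105,80,4),(50,70),o2),((105,-80,4),(693,70),o2),((-105,-80,4),(680,133),o1)]:
    P.append(p);U.append(Y(u,o))
U=np.array(U)
r=least_squares(lambda q:(proj(f,pose(P,*q))-U).ravel(),[582,203,-.465],loss="soft_l1")
print(r.x);print((proj(f,pose(P,*r.x))-U).round(1))
q=r.x;print("lug",pose([[-78.5,-45,108]],*q))
# check with top frame
```

```text
[ 5.80591374e+02  2.06013639e+02 -4.59712168e-01]
[[-2.2  0.4]
 [ 0.9  0.2]
 [ 0.2  0.7]
 [-0.   0.4]
 [ 0.7  0.1]
 [-0.2 -0.3]
 [ 0.3 -0.8]
 [-0.2 -0.1]
 [-0.  -0.7]
 [-0.6  0.3]]
lug [[490.2751674  200.51520659 108.        ]]
```

Call:
{"name": "arm_command", "arguments": {"deltas": [[0.8,[-1,0.5,-15],0.004],[0.8,[-1,0.5,-45],0.004],[0.7,[-1,0.5,-80],0.004],[0.7,[-1,0.5,-115],0.004],[0.7,[-1,0.5,-140],0.004],[0.7,[-1,0.5,-155],0.004],[0.7,[-1,0.5,-162],0.004],[0.7,[-1,0.5,-165],0.004],[0.7,[-1,0.5,-165],0.004]]}}

```text
time_s: 4.25
ee_pos: [490.1, 197.6, 95.6]
ee_rot: [-146.0, 90.0, 7.5]
force: [0.5, 0.9, 0.4]
gripper_width: 64.2
```

```bash
cat > look.py <<'E'
import sys
from workcell import env,cams
from h import *
tag=sys.argv[1]
s=env.state();print(s["time_s"],s["ee_pos"].round(1),s["force"].round(2),s["torque"].round(3),s["gripper_width"])
f=cams.grab_frame("wrist");g=cams.grab_frame("scene")
a=f["img"][60:384,:,::-1]
cv2.imwrite(f"pics/{tag}w.png",cv2.resize(a,None,fx=1.5,fy=1.5))
b=g["img"][100:300,120:420,::-1]
cv2.imwrite(f"pics/{tag}s.png",cv2.resize(b,None,fx=2.6,fy=2.6,interpolation=cv2.INTER_CUBIC))
E
python3 look.py d
```

```text
4.25 [490.1 197.6  95.6] [0.5  0.91 0.43] [0.072 0.066 0.017] 64.17815501457616
```

View pics/dw.png

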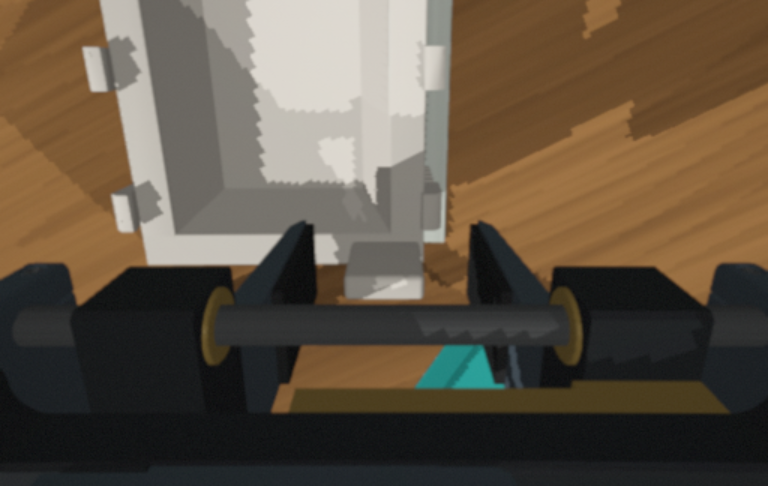

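View pics/ds.png

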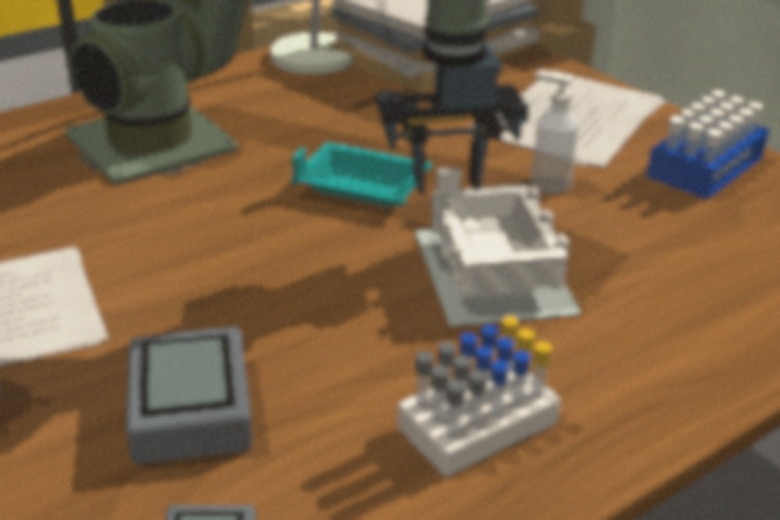

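Call:
{"name": "arm_command", "arguments": {"deltas": [[0.5,[0.5,2,0],0],[0.4,[0.5,2.3,0],0],[0.3,[0.5,2.3,0],0],[0.2,[0.5,2.3,0],0],[0.2,[0.5,2.3,0],0],[0.2,[0.5,2.3,0],0],[0.2,[0.5,2.3,0],0]], "grip_force": 15}}

```text
time_s: 5.05
ee_pos: [490.3, 200.5, 95.0]
ee_rot: [22.8, 90.0, 176.3]
force: [0.4, 0.4, 1.3]
gripper_width: 29.8
```

```bash
python3 look.py g
```

```text
5.05 [490.3 200.5  95. ] [0.42 0.37 1.29] [ 0.059  0.077 -0.019] 29.78438706612797
```

View pics/gw.png

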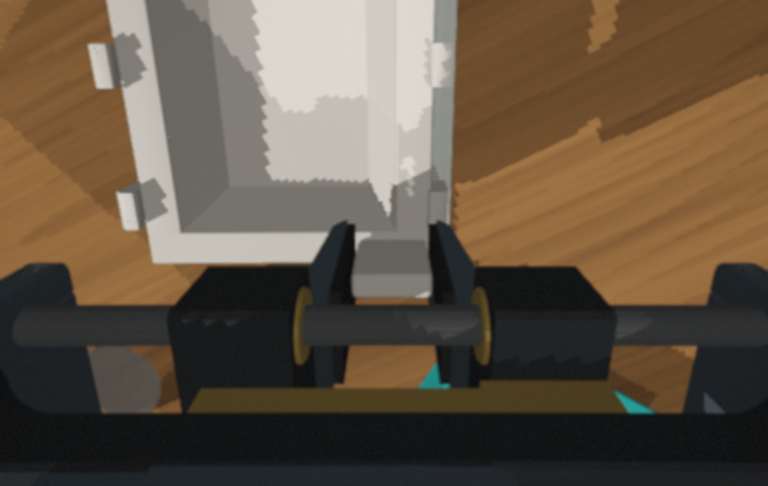

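Call:
{"name": "arm_command", "arguments": {"deltas": [[0.2,[0,0,1],0],[0.2,[0.3,-0.2,2.5],0],[0.2,[0.6,-0.3,4],0],[0.2,[1,-0.5,6],0],[0.2,[1.2,-0.6,8],0],[0.2,[1.2,-0.6,8],0]], "grip_force": 15}}

```text
time_s: 5.75
ee_pos: [491.6, 199.8, 103.1]
ee_rot: [105.0, 90.0, -101.5]
force: [-0.1, 1.0, -1.8]
gripper_width: 30.1
```

```bash
python3 look.py p1
```

```text
5.75 [491.6 199.8 103.1] [-0.06  1.03 -1.76] [0.048 0.142 0.019] 30.118824342835136
```

View pics/p1w.png

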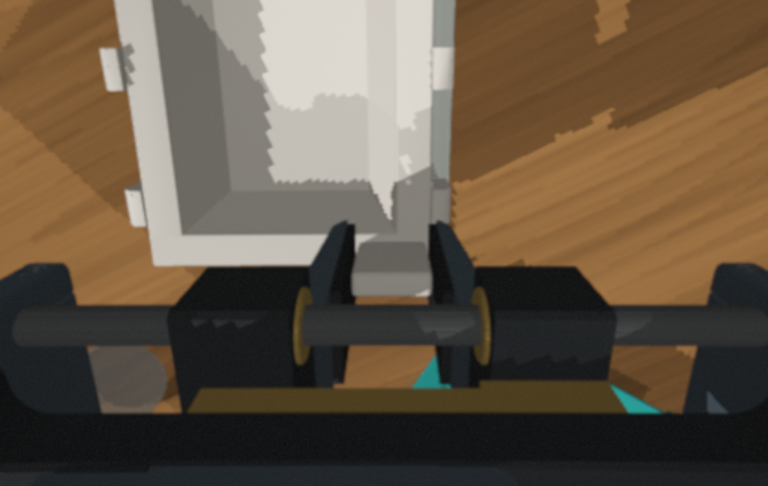

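View pics/p1s.png

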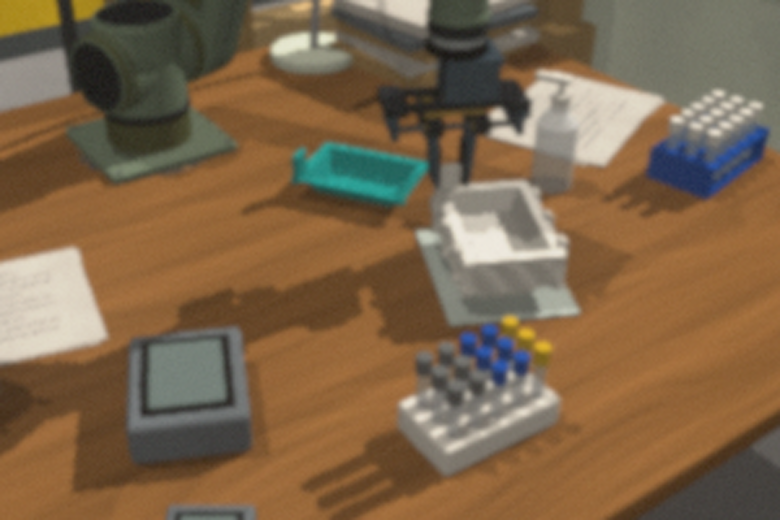

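Call:
{"name": "arm_command", "arguments": {"deltas": [[0.2,[0.2,-0.1,1],0],[0.2,[0.5,-0.3,2.5],0],[0.2,[0.9,-0.5,4.5],0],[0.2,[1.2,-0.6,6.5],0],[0.2,[1.5,-0.8,8],0],[0.2,[1.5,-0.8,8],0]], "grip_force": 15}}

```text
time_s: 6.45
ee_pos: [493.2, 199.0, 111.4]
ee_rot: [-145.7, 90.0, 7.8]
force: [0.6, 0.3, -0.5]
gripper_width: 29.8
```

```bash
python3 look.py p2
```

```text
6.45 [493.2 199.  111.4] [ 0.6   0.3  -0.48] [ 0.053  0.12  -0.007] 29.807436685466644
```

View pics/p2w.png

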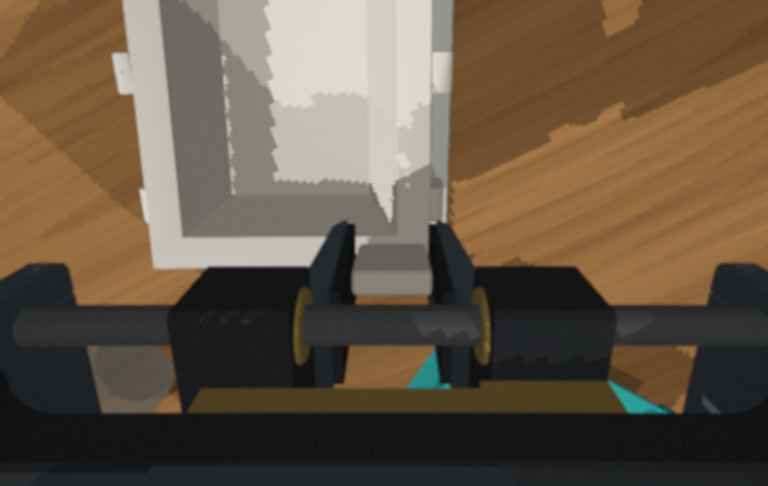

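View pics/p2s.png

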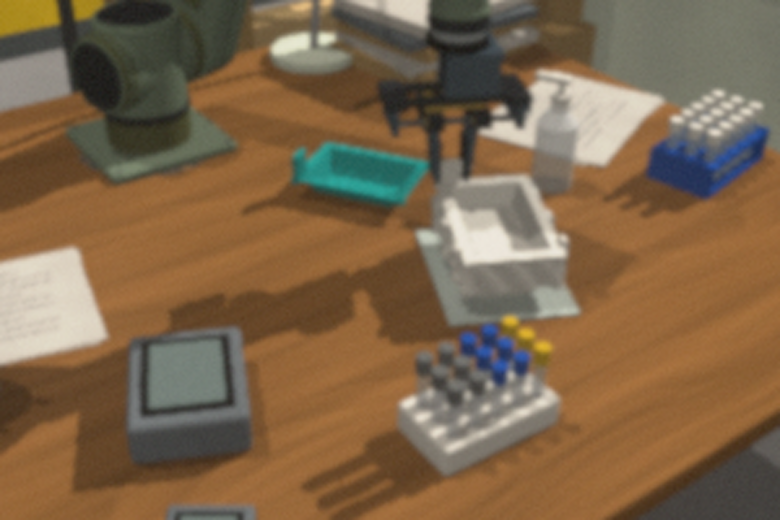

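Call:
{"name": "arm_command", "arguments": {"deltas": [[0.2,[0.2,-0.1,1],0],[0.2,[0.4,-0.2,2.5],0],[0.2,[0.7,-0.4,4],0],[0.2,[1,-0.5,5.5],0],[0.2,[1,-0.5,6],0],[0.2,[1,-0.5,6],0],[0.2,[1,-0.5,6],0]], "grip_force": 15}}

```text
time_s: 7.25
ee_pos: [494.1, 198.5, 117.0]
ee_rot: [175.2, 90.0, -31.3]
force: [0.6, 0.3, -1.6]
gripper_width: 29.8
```

```bash
python3 look.py p3
python3 - <<'E'
from workcell import env,cams
from h import *
f=cams.grab_frame("scene");q=(580.6,206,-.46)
im=cv2.resize(f["img"][150:240,260:360,::-1],None,fx=6,fy=6,interpolation=cv2.INTER_CUBIC)
for P,c in((PLATE,(0,0,255)),(RIM,(0,255,0)),(LUG,(255,0,0))):
    p=(proj(f,pose(P,*q))-[260,150])*6
    cv2.polylines(im,[np.int32(p)],True,c,1)
cv2.imwrite("pics/p3z.png",im)
E
```

```text
7.25 [494.1 198.5 117. ] [ 0.58  0.32 -1.59] [0.063 0.024 0.056] 29.779277145708374
```

View pics/p3z.png

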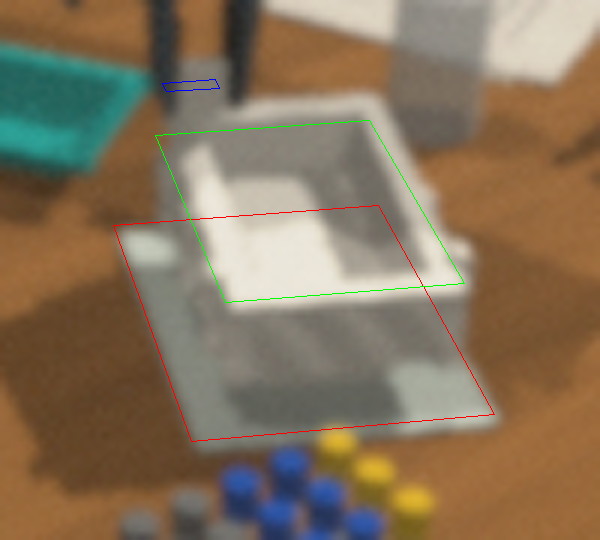

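View pics/p3w.png

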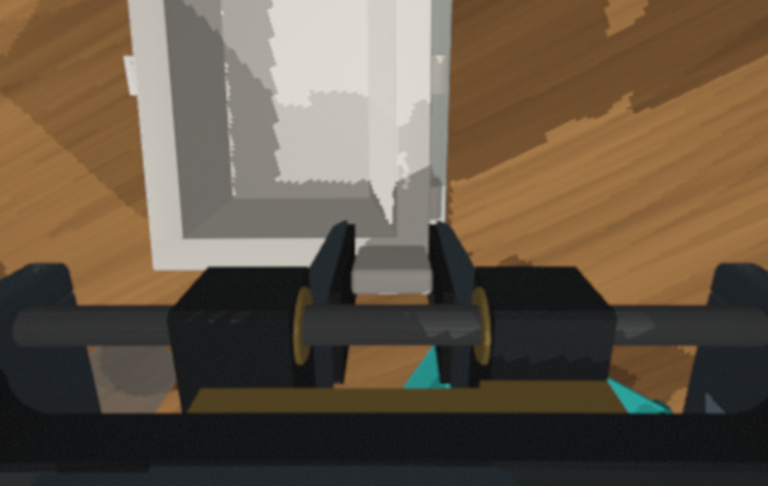

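Call:
{"name": "arm_command", "arguments": {"deltas": [[0.1,[0,0,0],0],[0.1,[0,0,0],0],[0.1,[0,0,1],0],[0.1,[0,0,2.5],0],[0.1,[0,0,4],0],[0.1,[0,0,6],0],[0.1,[0,0,8],0],[0.1,[0,0,10],0],[0.1,[0,0,13],0],[0.1,[0,0,17],0],[0.1,[0,0,22],0],[0.1,[0,0,28],0],[0.1,[0,0,34],0],[0.1,[0,0,38],0],[0.1,[0,0,40],0],[0.1,[0,0,40],0]], "grip_force": 45}}

```text
time_s: 9.0
ee_pos: [494.2, 198.6, 157.3]
ee_rot: [-140.5, 90.0, 13.0]
force: [-1.2, 0.5, 0.0]
gripper_width: 29.3
```

```bash
python3 look.py l1
```

```text
9.0 [494.2 198.6 157.3] [-1.23  0.53  0.01] [0.065 0.117 0.027] 29.335741026277823
```

View pics/l1s.png

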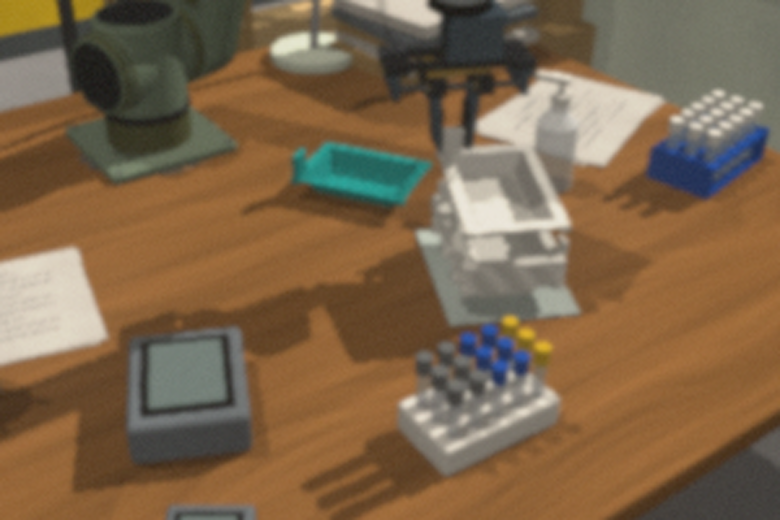

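View pics/l1w.png

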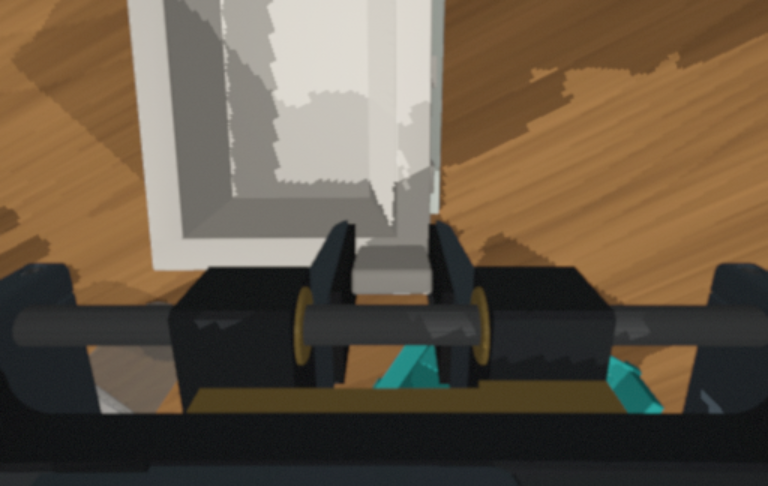

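Call:
{"name": "arm_command", "arguments": {"deltas": [[0.1,[0,0,5],0],[0.1,[0,0,15],0],[0.1,[0,0,28],0],[0.1,[0,0,42],0],[0.1,[0,0,52],0],[0.1,[0,0,58],0],[0.1,[0,0,60],0],[0.1,[0,0,60],0]]}}

```text
time_s: 9.9
ee_pos: [494.0, 198.5, 217.0]
ee_rot: [82.1, 90.0, -124.4]
force: [-0.5, 0.1, -0.7]
gripper_width: 29.7
```

Run:
```python
from workcell import env,cams
from h import *
import pickle
s=env.state();print(s["time_s"],s["ee_pos"],s["ee_rot"],s["force"])
D={n:cams.grab_frame(n) for n in["wrist","scene","top"]}
pickle.dump(D,open("f2.pkl","wb"))
cv2.imwrite("pics/m1w.png",cv2.resize(D["wrist"]["img"][:,:,::-1],None,fx=1.5,fy=1.5,interpolation=cv2.INTER_CUBIC))
cv2.imwrite("pics/m1s.png",cv2.resize(D["scene"]["img"][100:260,250:370,::-1],None,fx=5,fy=3.6,interpolation=cv2.INTER_CUBIC))
cv2.imwrite("pics/m1t.png",cv2.resize(D["top"]["img"][120:250,140:260,::-1],None,fx=4.5,fy=4.5,interpolation=cv2.INTER_CUBIC))
```

```text
9.9 [493.96790483 198.50734228 217.00584012] [  82.10359169   89.99430404 -124.37832357] [-0.48764437  0.1189601  -0.66700816]
```

View pics/m1w.png

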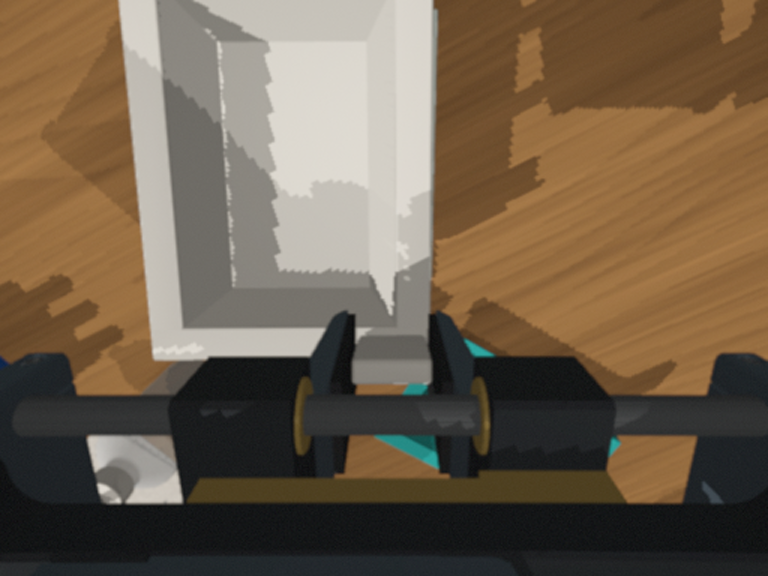

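View pics/m1s.png

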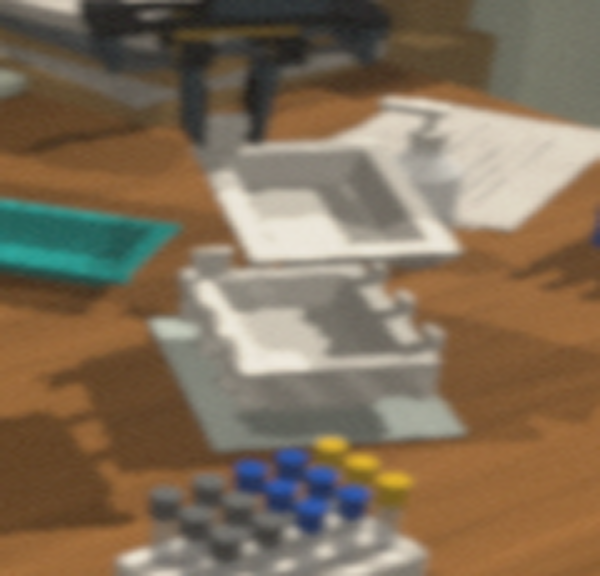

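```bash
cat > fit.py <<'E'
from h import *
from scipy.optimize import least_squares
def fit(obs,q0):
    # obs list of (frame,P,uv,w)
    def res(q):
        R=Ro.from_euler("ZYX",q[3:]).as_matrix();o=[]
        for f,P,uv,w in obs: o+=list(w*(proj(f,R@np.array(P,float)+q[:3])[0]-uv))
        return o
    r=least_squares(res,q0,loss="soft_l1",x_scale=[1,1,1,.01,.01,.01]);return r.x,np.array(res(r.x)).reshape(-1,2)
E
python3 - <<'E'
from fit import *
import pickle
D=pickle.load(open("f2.pkl","rb"));w=D["wrist"];s=D["scene"]
W=lambda x,y:(np.array([x,y])+.5)/1.5-.5
S=lambda x,y:np.array([250+x/5,100+y/3.6])-.4
obs=[(w,(-73.5,-30,64),W(357,336),1),(w,(-73.5,-60,64),W(430,336),1),(w,(-83.5,-60,64),W(431,382),1),(w,(-83.5,-30,64),W(352,382),1),(w,(-85,62,30),W(153,360),1),
(s,(85,-62,30),S(248,263),1),(s,(85,62,30),S(464,252),1),(s,(-85,62,30),S(372,146),.7)]
q,r=fit(obs,[575,203,163,-.46,.13,0]);print(q.round(3));print(r.round(1))
E
```

```text
[ 5.77758e+02  2.09376e+02  1.50981e+02 -4.49000e-01  1.47000e-01
  2.40000e-02]
[[-3.6 12.1]
 [ 0.8 11.1]
 [ 0.1 -2.7]
 [ 0.2 -1.6]
 [ 0.1 -0.2]
 [ 1.   0.7]
 [-0.7 -0.1]
 [ 0.8 -1.6]]
```

Run:
```python
from fit import *
import pickle
D=pickle.load(open("f2.pkl","rb"));w=D["wrist"];s=D["scene"]
W=lambda x,y:(np.array([x,y])+.5)/1.5-.5
S=lambda x,y:np.array([250+x/5,100+y/3.6])-.4
obs=[(w,(-73.5,-30,64),W(356,360),1),(w,(-73.5,-60,64),W(430,360),1),(w,(-83.5,-60,64),W(431,382),1),(w,(-83.5,-30,64),W(352,382),1),(w,(-85,62,30),W(153,360),1),
(s,(85,-62,30),S(248,263),1),(s,(85,62,30),S(464,252),1),(s,(-85,62,30),S(372,146),.7)]
q,r=fit(obs,[575,203,163,-.46,.13,0]);print(q.round(3));print(r.round(1))
f=D["top"];
r=[]
# reader glass refine from start frames
D0=pickle.load(open("f0.pkl","rb"))
from scipy.optimize import least_squares
f=D0["top"];g=D0["scene"]
z=lambda a:np.array(a)/2.3+[80,90]; zs=lambda a:np.array(a)/2.3+[60,120]
U=np.vstack([z([(545,166),(611,200),(572,288),(498,250)]),])
P=np.array([[75,60,50],[75,-60,50],[-75,-60,50],[-75,60,50.]])
rr=least_squares(lambda q:np.r_[(proj(f,pose(P,*q))-U).ravel()],[597,-227,-.4]);print(rr.x,rr.fun.round(1))
for c in cams_r if False else []: pass
print(proj(f,[[rr.x[0],rr.x[1],50]]), proj(g,[[rr.x[0],rr.x[1],50]]), zs([(304,285)]))
```

```text
[ 5.76666e+02  2.10036e+02  1.49845e+02 -4.70000e-01  1.19000e-01
  5.10000e-02]
[[-1.6 -0.5]
 [ 0.4 -1.1]
 [-0.7  0.4]
 [ 1.2  1.1]
 [ 0.3 -0.1]
 [-0.1  0.4]
 [-1.5 -1. ]
 [ 0.9 -1.4]]
[ 5.96710741e+02 -2.27472196e+02 -4.56024093e-01] [-0.9 -1.6  1.8 -0.2 -0.6  0.8 -0.3  1. ]
[[322.07083223 188.12323224]] [[190.56470626 242.25051388]] [[192.17391304 243.91304348]]
```

Call:
{"name": "arm_command", "arguments": {"deltas": [[0.1,[0,-3,2],0],[0.1,[1,-10,4],0],[0.1,[1,-22,4],0],[0.1,[2,-38,4],0],[0.1,[3,-58,4],0],[0.1,[4,-82,4],0],[0.1,[5,-108,4],0],[0.1,[6,-135,4],0],[0.1,[7,-163,4],0],[0.1,[8,-191,4],0],[0.1,[9,-219,4],0],[0.1,[10,-247,4],0],[0.1,[11,-275,4],0],[0.1,[12,-303,4],0],[0.1,[14,-331,4],0],[0.1,[15,-358,4],0],[0.1,[17,-383,4],0],[0.1,[18,-404,4],0],[0.1,[19,-420,4],0],[0.1,[19,-430,4],0]]}}

```text
time_s: 12.05
ee_pos: [512.4, -233.3, 220.9]
ee_rot: [62.7, 90.0, -143.9]
force: [0.2, 0.4, -1.6]
gripper_width: 29.5
```

Call:
{"name": "arm_command", "arguments": {"deltas": [[0.1,[0,-4,0],0],[0.1,[0,-5.5,-2],0],[0.1,[0,-5.5,-5],0],[0.1,[0,-5.5,-10],0],[0.1,[0,-5.5,-15],0],[0.1,[0,-5.5,-18],0],[0.1,[0,-5.5,-20],0],[0.1,[0,-5.5,-20],0]]}}

```text
time_s: 12.85
ee_pos: [512.9, -236.8, 200.6]
ee_rot: [10.6, 90.0, 164.1]
force: [1.0, 0.4, -0.7]
gripper_width: 29.7
```

```bash
cat > snap.py <<'E'
import sys,pickle
from workcell import env,cams
from h import *
t=sys.argv[1]
s=env.state();print(s["time_s"],s["ee_pos"],s["force"],s["gripper_width"])
D={n:cams.grab_frame(n) for n in["wrist","scene","top"]}
pickle.dump(D,open(f"{t}.pkl","wb"))
cv2.imwrite(f"pics/{t}w.png",cv2.resize(D["wrist"]["img"][:,:,::-1],None,fx=1.5,fy=1.5,interpolation=cv2.INTER_CUBIC))
cv2.imwrite(f"pics/{t}s.png",cv2.resize(D["scene"]["img"][140:300,110:350,::-1],None,fx=3.3,fy=3.3,interpolation=cv2.INTER_CUBIC))
cv2.imwrite(f"pics/{t}t.png",cv2.resize(D["top"]["img"][110:270,150:390,::-1],None,fx=3.3,fy=3.3,interpolation=cv2.INTER_CUBIC))
E
python3 snap.py r1
```

```text
12.85 [ 512.90256105 -236.76944944  200.60005857] [ 0.96270383  0.3838433  -0.72487384] 29.658999856898348
```

View pics/r1s.png

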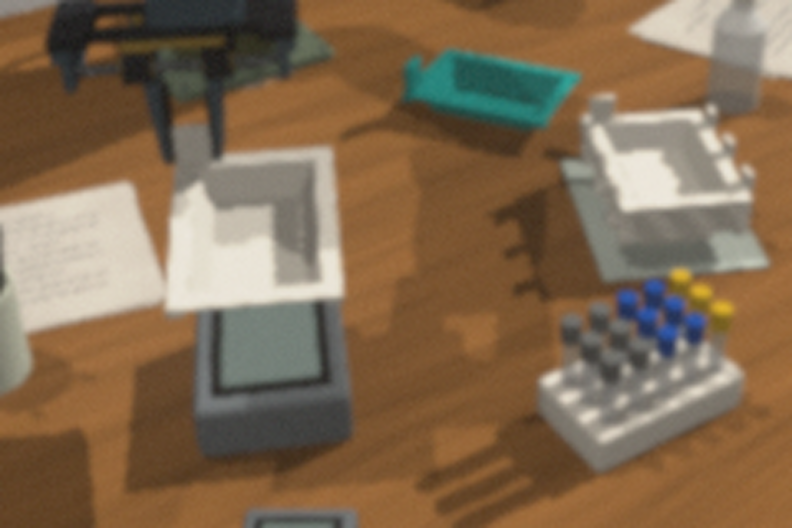

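View pics/r1t.png

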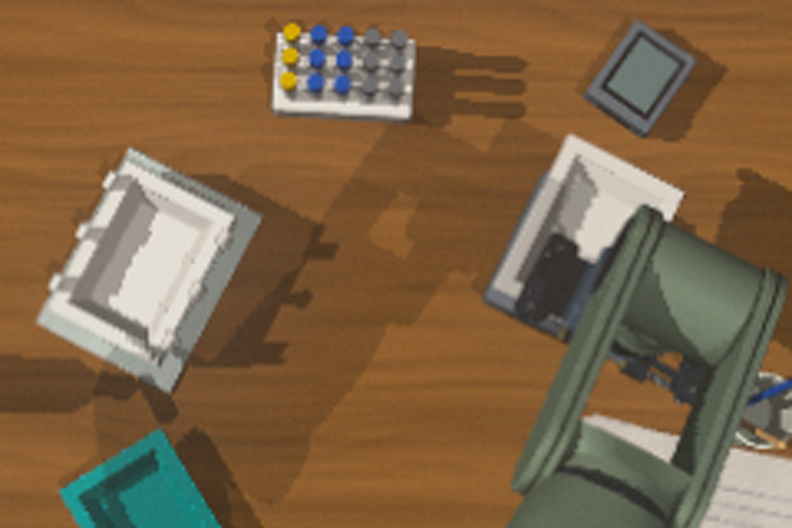

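View pics/r1w.png

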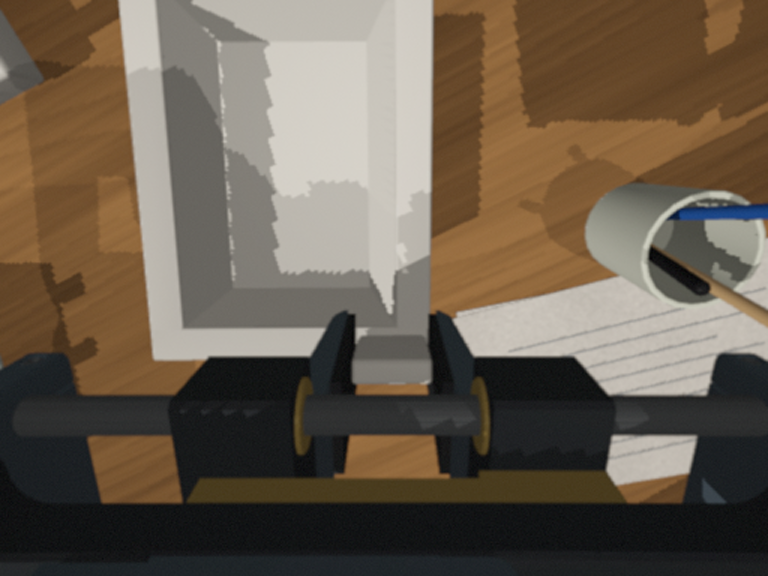

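```bash
cat > fr.py <<'E'
from fit import *
import pickle,sys
def run(tag,sc,tp,q0,lug):
    D=pickle.load(open(tag+".pkl","rb"));w=D["wrist"];s=D["scene"];t=D["top"]
    W=lambda p:(np.array(p)+.5)/1.5-.5
    S=lambda p:np.array([110,140])+(np.array(p)+.5)/3.3-.5
    T=lambda p:np.array([150,110])+(np.array(p)+.5)/3.3-.5
    obs=[(w,P,W(u),1) for P,u in lug]+[(s,P,S(u),1) for P,u in sc]+[(t,P,T(u),1) for P,u in tp]
    q,r=fit(obs,q0);print(q.round(3));print(r.round(1).tolist())
    R=Ro.from_euler("ZYX",q[3:]).as_matrix();print("tilt",np.arccos(R[2,2]))
E
python3 - <<'E'
from fr import run
A=(85,-62,30);B=(85,62,30);C=(-85,62,30)
lug=[((-73.5,-30,64),(356,360)),((-73.5,-60,64),(430,360)),((-83.5,-60,64),(431,382)),((-83.5,-30,64),(352,382)),(C,(153,360))]
run("r1",[(A,(165,309)),(B,(343,300)),(C,(334,147))],[(B,(571,136)),(A,(685,192))],[597,-227,133,-.46,.12,0],lug)
E
```

```text
[ 5.96890e+02 -2.26069e+02  1.35867e+02 -4.62000e-01  1.09000e-01
  3.60000e-02]
[[-2.4, -0.5], [0.5, -1.2], [-0.4, 0.5], [0.6, 1.3], [0.2, -0.3], [-0.4, 0.7], [-0.5, -2.5], [-1.0, -0.2], [-0.5, -0.4], [-0.7, 1.2]]
tilt 0.1150035389653609
```

Call:
{"name": "arm_command", "arguments": {"deltas": [[0.1,[0,-1,-3],0],[0.1,[0,-1,-7],0],[0.1,[0,-1,-12],0],[0.1,[0,-1,-15],0],[0.1,[0,-1,-17],0],[0.1,[0,-1,-17],0],[0.1,[0,-1,-17],0],[0.1,[0,-1,-17],0],[0.1,[0,-1,-17],0],[0.1,[0,-1,-17],0],[0.1,[0,-1,-17],0],[0.1,[0,-1,-17],0]]}}

```text
time_s: 14.2
ee_pos: [513.0, -238.0, 184.0]
ee_rot: [135.9, 90.0, -70.5]
force: [0.6, -0.3, -1.3]
gripper_width: 29.6
```

```bash
python3 snap.py r2
```

```text
14.2 [ 513.02459613 -237.99175823  184.01232074] [ 0.64153362 -0.27446225 -1.26640394] 29.617066717758544
```

View pics/r2s.png

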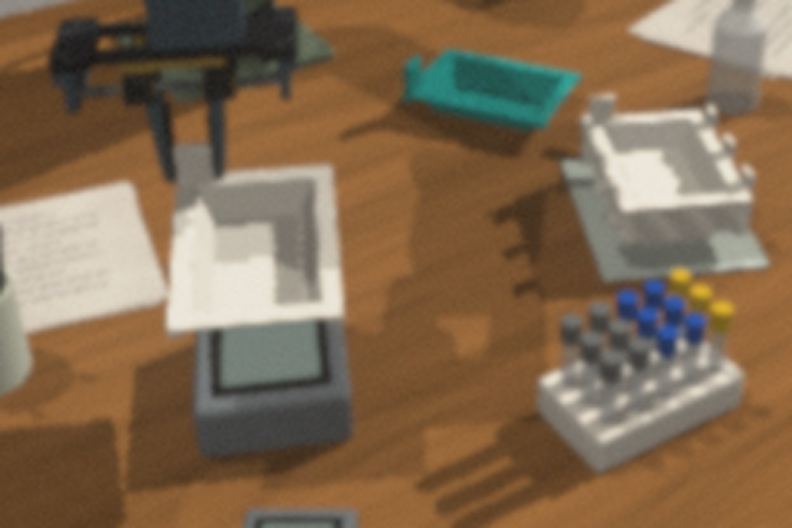

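View pics/r2t.png

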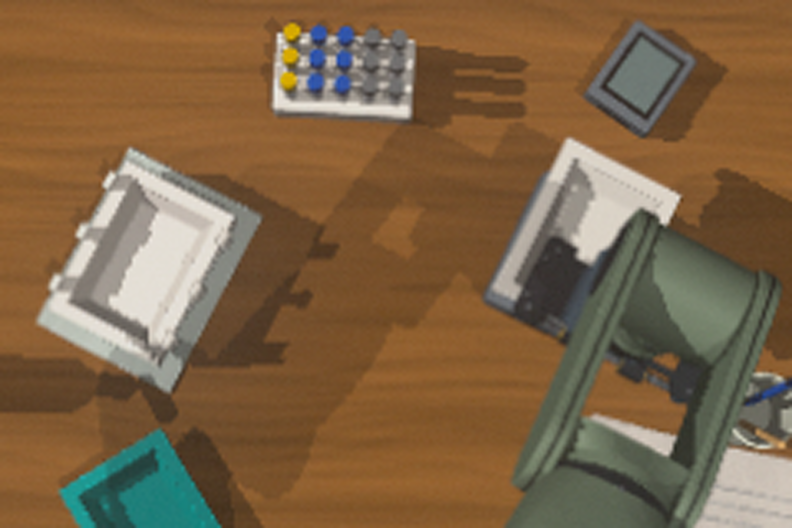

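View pics/r2w.png

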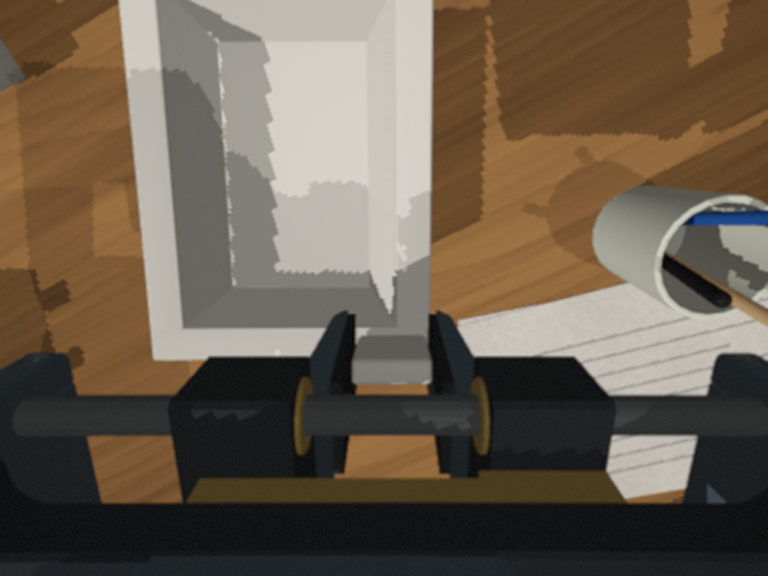

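Run:
```python
from fr import run
from h import *
A=(85,-62,30);B=(85,62,30);C=(-85,62,30)
lug=[((-73.5,-30,64),(356,360)),((-73.5,-60,64),(430,360)),((-83.5,-60,64),(431,382)),((-83.5,-30,64),(352,382)),(C,(153,360))]
run("r2",[(A,(166,329)),(B,(343,318)),(C,(334,165))],[(B,(570,138)),(A,(681,195))],[597,-227,120,-.46,.12,0],lug)
import pickle
a=pickle.load(open("f0.pkl","rb"))["top"];b=pickle.load(open("r2.pkl","rb"))["top"]
z=lambda p:np.array([150,110])+(np.array(p)+.5)/3.3-.5
print(back(b,z([(130,149),(261,214),(170,393),(38,321)]),4).mean(0), "start mean 582,203")
from workcell import env
print(env.job_done())
```

```text
[ 5.97050e+02 -2.27194e+02  1.19151e+02 -4.63000e-01  1.08000e-01
  3.90000e-02]
[[-2.3, -0.5], [0.5, -1.2], [-0.5, 0.4], [0.7, 1.2], [0.1, -0.3], [-0.2, 0.5], [-0.6, -2.2], [-0.9, -0.2], [-0.6, 0.0], [-0.3, 1.1]]
tilt 0.11441411802300404
[582.90827835 206.27628796   4.        ] start mean 582,203
the job is handed in; nothing more can be done
None
```

I peeled the top tray off the stack by its lug, moved it over the large reader, and handed the job in at about 14 s with the gripper still holding it there. No verdict was reported.

**Peel:** I gripped the lug along its 30 mm length with 15 N and raised that side about 22 mm. The far corner stayed down on the stack in the pictures. I then raised the grip to 45 N and lifted the tray clear.

**Last check of the tray:**

| Check | Measured | Required |
|---|---|---|
| Middle of tray from the glass centre, in plan | about 1 mm | under 35 mm |
| Underside above the glass | about 69 mm | 30 to 120 mm |
| Tilt from level | about 0.11 rad | under 0.2 rad |
| Gripper opening | steady at 29.6 mm | not set |

- **Not quite level:** The tilt is left over from the peel. I did not press the tray flat on the reader because that risked the grip.
- **Stack:** It is still standing flat. Its centre read 3 mm from a coarse estimate at the start, but within about 2.5 mm of the more accurate fit I made before the grasp. That difference is within camera error.
- **Bystanders:** The arm never came near the tube rack, gel bottle or pen cup, and they look undisturbed in the pictures.

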